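Lock the shaker tray with its transit pin

TASK

The lab shaker is to be carried away, so lock its sliding tray: slide the tray by its knob until the hole in the tray's lug stands over the hole in the bracket of the base, then take the long locking pin from the rack and push it down through both holes until its flange sits on the lug, and let go. Keep the specimen jars upright on the tray and leave the short thumbscrew in the rack.

Things in the scene. Friction and masses are not known exactly. Their poses are not given: they have to be found in the camera images.
- bracket_hole (a point): Centre of the hole's mouth in the fixed steel bracket, a level 44 x 30 mm plate, 10 mm thick, jutting from the front (robot side) of the white shaker base. Top 66 mm above the bench. Hole 12 mm across, right through, chamfered 2 mm; free air below. Axes are the shaker's: x front to back, y the tray's sliding direction, z up. The shaker (200 x 200 mm) is turned up to 0.3 rad.
- lug_hole (a point): Centre of the hole's mouth, top face (90 mm above the bench) of the aluminium lug: a 44 x 30 mm plate, 10 mm thick, that juts out of the front edge of the tray and moves with it. Hole 12 mm across, right through, mouth chamfered 2 mm. Same axes as bracket_hole. The lug passes 14 mm above the bracket; with the tray at 0 its hole is exactly above the bracket's.
- tray (a joint): Position (m) of the aluminium tray (200 x 200 mm, top 90 mm above the bench, 14 mm lips at sides and back) along the shaker's y; 0 = holes in line, positive = lug on the +y side of the bracket. Starts at 0.025 to 0.06, travel -0.03 to 0.065, no detent. Slides with about 1.5 N of friction, stays where left; a pin nose a little off will shift it.
- knob (a point): Middle of the grip of the black upright knob on the tray near its front edge: a round post 22 mm across and 42 mm tall, top at 132 mm above the bench; this point is on its axis, 27 mm above the tray top (117 mm above the bench). It moves with the tray and stands 100 mm along +y and 40 mm along +x (shaker axes) from the lug's hole.
- pin_grip (a point): Long steel locking pin (about 70 g), upright; middle of its 16 mm round grip, on the axis (z), 16 mm below its top, 26 mm above the underside of its flange (22 mm across, 5 mm thick), 76 mm above the tip. Stands in one hole of the rack, flange on the rack's top, this point at 86 mm above the bench; lift 55 mm to clear the rack. Seated in the lug, this point is at 116 mm.
- pin_tip (a point): Lower end of the locking pin's shank, 76 mm below pin_grip along the pin's axis. Shank 10 mm across, 50 mm from flange underside to tip, the last 10 mm tapering to 4 mm.
- rack: White plastic pin rack, fixed to the bench, 130 mm along its x, 50 mm along its y, 60 mm tall, origin at the centre of its underside. Two holes 13 mm across, 35 mm either side of its centre along its x: one holds the pin, the other the thumbscrew. Either on the left or on the right of the shaker; its x lies within 0.35 rad of world x.
- screw_center (a point): The short thumbscrew, centre of its flat black head (32 mm across, 12 mm tall, underside on the rack's top, 60 mm above the bench). Stands in the other hole of the rack; not to be taken.
- jar_a_center (a point): Centre of a capped specimen jar, 42 mm across, 58 mm tall, 70 g, standing loose on the tray behind the knob; its top is about 150 mm above the bench. z is its upright axis.
- jar_b_center (a point): Centre of the second specimen jar, the same size, also loose on the tray.
Not all that is in view belongs to the job. Leave any purple or turquoise look-alike of the part that bears jar_b_center alone. Of the things that look like the part that bears pin_grip, the smaller one is meant.

How it is judged (in metres and radians):
At the end, for the whole second after the job is handed in: Tray hole over bracket hole (within 4 mm); pin upright (0.12 rad) through both, flange on the lug (within 4 mm), tip 20 mm or more below the bracket's top and within 5 mm of its hole's axis; both jars upright on the tray; thumbscrew still in the rack (within 20 mm) (horizontal distance between lug_hole and bracket_hole below 0.004 m and z of pin_tip in the frame of bracket_hole below -0.02 m and horizontal distance between pin_tip and bracket_hole below 0.005 m and z of pin_grip in the frame of lug_hole below 0.03 m and horizontal distance between pin_grip and lug_hole below 0.006 m and angle between pin_grip's own z axis and vertical below 0.12 rad and angle between each of jar_a_center, jar_b_center's own z axis and vertical below 0.15 rad and height (world z) of each of jar_a_center, jar_b_center above 0.108 m and distance of screw_center from where it was at the start of the episode below 0.02 m); the robot touches nothing.
It fails at once if a specimen jar is tipped by more than about 20 degrees (angle between any of jar_a_center, jar_b_center's own z axis and vertical above 0.35 rad).
It fails at once if the thumbscrew is taken out of the rack (moved by more than 20 mm) (distance of screw_center from where it was at the start of the episode above 0.02 m).
It also fails if it takes over 53 s, if anything falls off the work surface, if the arm or the gripper's body presses on something with over 40 N, if the wrist force passes 120 N, or if a joint passes its speed limit or range.

ROBOT

A 6-joint arm with a two-finger parallel gripper is mounted at the origin on the work surface. World frame = base frame: x ahead of the robot, y to its left, z up, the work surface at z = 0. Lengths are in mm, angles in degrees, forces in N, time in s.
With the tool pointing down it reaches from about 250 to 800 mm from the base axis. Payload 8.5 kg.
Tool frame: the origin (TCP) lies on the centre line of the jaws, within the pads' length; the fingertips stand 17 mm ahead of it and the grasp point (between the pads) lies 2 mm behind it; x points along the fingers, z is the direction in which the jaws open and shut, and the axes are right-handed (so a half turn about x gives the same grasp; the last joint's range is limited). The gripper opens to 85 mm and grips with 20 to 120 N. Pads are 22 mm wide; open, the fingers measure 114 mm over their backs; the gripper's body (76 mm by 85 mm) begins 54 mm behind the grasp point. The pads swing forward as they close: fully open they stand 13 mm farther back than shut.
Start: joints at [-67.323, 13.648, -0.773, 75.585, 0, 90], TCP at [202.392, -484.369, 209.776] pointing down, gripper open.
Joint ranges: [-152.45, 152.45], [-59.26, 108.67], [-65.41, 83.53], [-104.44, 129.93], [-82.83, 76.93], [-180, 180]. Speed limits (degrees/s): [127.2, 127.2, 159.86, 180, 180, 180].

INTERFACE

Orientations are given as [roll, pitch, yaw] about the fixed x, y, z axes, in that order (R = Rz(yaw) Ry(pitch) Rx(roll)).
In Python, from plant import * gives the robot as it stands. The module is installed in compiled form; this text tells all that it offers.
- The arm moves only by the shell command python3 -m crank 'ROWS' [FORCE]. ROWS is JSON, a list of rows, each a list of 5 numbers: the gripper's target within -1 to 1 (fully open at 1, half-way at 0, shut at -1), then the shift along the tool's x, y, z in units of 50 mm (1.0 is 50 mm), then the turn about the tool's x in units of 6 degrees (1.0 is 6 degrees). A call has 1 to 20 rows; each row shifts and turns the pose as measured when the row begins, along the tool's axes as they then stand; what a row does not reach is not made up. A row lasts 1/10 s, in which the tool goes at most 50 mm and 8.59 degrees, less where a joint would pass 70% of its speed; a pose out of reach is approached as far as the arm can. A call is refused whole if a number of a shift passes 1 or a number of a turn 1, either way. A call with a gripper value outside its range is refused whole. The fingers move at their own pace and stop on an object; FORCE is the grip in N (left out, the last holds). Time passes only in rows, so rows that do not move let the fingers close. It gives the time, the measured TCP pose, the force and the opening at its end, in the units of the state.
- state(): the state, without advancing time (a new reading comes with each control period).
- get_image(name): name is "scene" or "top" or "wrist"; returns a dict with "image" (420x560x3 uint8, red, green, blue), "range_z" (420x560 float32, mm along the optical axis (not along the pixel's ray), 0 where there is no reading), "fx", "fy", "cx", "cy" (pixels), "xyz" and "orientation" of the camera in the world. Camera axes: x right, y up, looking along -z (the intrinsics and any distortion apply to the point x, -y, -z); pixel columns grow to the right and rows downward; lengths in mm; the calibration is good to about 2 mm. A picture is of the moment at which its call begins.
- finish_job(): hands the job in, once; it reports no verdict.
The state is a dict: "clock": time; "joints": joint angles; "qd": joint speeds; "effort": joint torques, N m; "eef_pos": TCP position; "ee_rot": TCP orientation; "force": force on the tool from outside, world axes, zero at the start; "ft_torque": the same for the moment, N m; "grip_width": finger opening in mm.
Only numpy, scipy, OpenCV 4.12 (cv2) and the standard library are available. Lean on these libraries where they do the work, as an engineer would, in place of code of your own. Each camera call takes 0.05 s, during which the arm holds its last target.

## Working session

There is one attempt and no reset: what is moved stays moved. The work goes in short steps, Python scripts to look and compute and a shell command to move; the robot and the scene stay as the last step left them, time stands still between calls to the robot, and variables do not carry over. Pictures are saved under pics/ and viewed, and the job is handed in when it is done.

```bash
mkdir -p pics
cat > h.py <<'E'
from plant import *
import numpy as np, cv2
from scipy.spatial.transform import Rotation as R
def cam(n):
    d=get_image(n); return d
def world(d,u,v,z=None):
    Rm=R.from_euler('xyz',d['orientation'],degrees=True).as_matrix()
    ray=np.array([(u-d['cx'])/d['fx'],-(v-d['cy'])/d['fy'],-1.0])
    o=np.array(d['xyz']); w=Rm@ray
    if z is None: return o+w*d['range_z'][int(round(v)),int(round(u))]
    return o+w*(z-o[2])/w[2]
def cloud(d):
    H,W=d['range_z'].shape; v,u=np.mgrid[0:H,0:W]
    Rm=R.from_euler('xyz',d['orientation'],degrees=True).as_matrix()
    r=np.stack([(u-d['cx'])/d['fx'],-(v-d['cy'])/d['fy'],-np.ones((H,W))],-1)*d['range_z'][...,None]
    return r@Rm.T+np.array(d['xyz'])
def save(d,n,crop=None,s=1):
    im=d['image'][...,::-1]
    if crop: im=im[crop[1]:crop[3],crop[0]:crop[2]]
    cv2.imwrite('pics/'+n,cv2.resize(im,None,fx=s,fy=s,interpolation=cv2.INTER_CUBIC))
E
python3 - <<'E'
from h import *
import pickle
print(state())
for n in ['scene','top','wrist']:
    d=cam(n); save(d,n+'0.png'); pickle.dump(d,open(n+'0.pkl','wb')); print(n,d['xyz'],d['orientation'],d['fx'],d['cx'],d['cy'],{k for k in d})
E
```

```text
{'clock': 0.0, 'joints': array([-6.73224787e+01,  1.36807983e+01, -8.17599626e-01,  7.55850152e+01,
        6.99977020e-04,  9.00006465e+01]), 'qd': array([ 0.11235791,  0.10452314,  0.04808818, -0.04312912,  0.06777213,
       -0.05582875]), 'effort': array([ 1.07487453e-03, -5.38789523e+01,  3.46431470e+01,  1.84265472e-02,
       -1.48448662e-04, -5.24532780e-06]), 'eef_pos': array([ 202.2374364 , -483.98702889,  209.17464657]), 'ee_rot': array([179.51984975,  89.91658394, 112.19672406]), 'force': array([-0.45917402, -0.02842097, -0.1084921 ]), 'ft_torque': array([-0.03196187,  0.01593903,  0.0020371 ]), 'grip_width': 85.42696519872271}
scene [946.58006916 599.4996328  663.31674448] [ 50.35722648  -0.64732722 148.88715297] 430.88176106875534 282.80773705306837 211.8485684564256 {'cx', 'cy', 'image', 'range_z', 'xyz', 'orientation', 'fy', 'fx'}
top [ 435.52999758    9.66560325 1221.9554204 ] [  6.41310668  -1.1305206  -90.02937473] 492.5454843320872 282.76803038778917 214.01470914430396 {'cx', 'cy', 'image', 'range_z', 'xyz', 'orientation', 'fy', 'fx'}
wrist [ 278.42669775 -453.10247339  372.7999982 ] [-18.96329219   0.06928454 -67.28289688] 365.70388773566145 280.58076464154306 210.04109170969883 {'cx', 'cy', 'image', 'range_z', 'xyz', 'orientation', 'fy', 'fx'}
```

View pics/scene0.png

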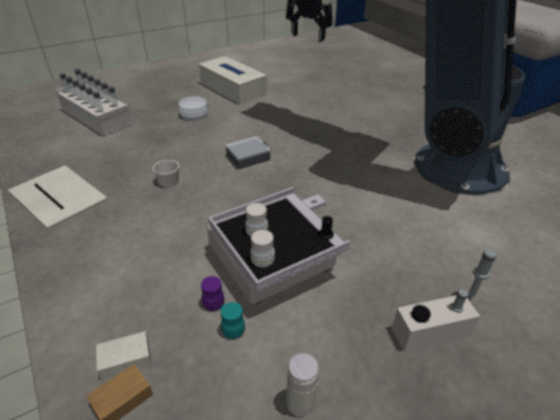

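View pics/top0.png

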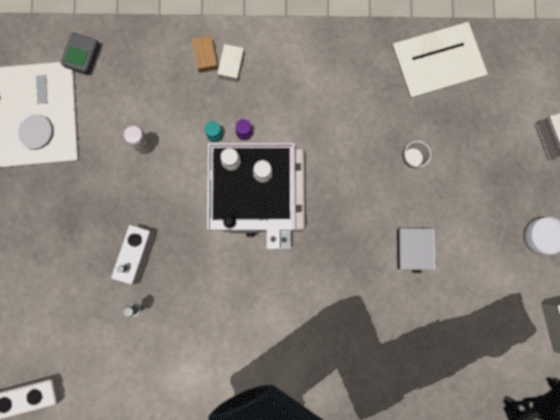

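View pics/wrist0.png

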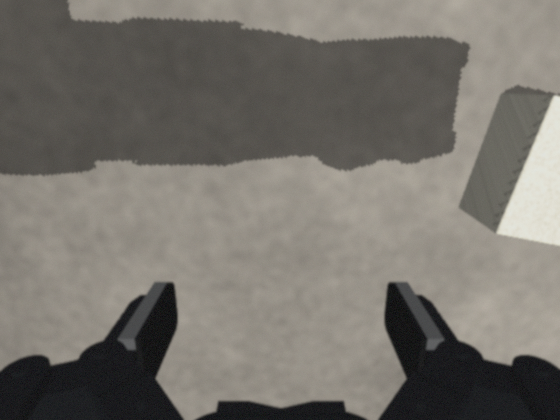

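Run:
```python
from h import *
import pickle
d=pickle.load(open('top0.pkl','rb')); s=pickle.load(open('scene0.pkl','rb'))
save(d,'tc1.png',(190,130,320,260),6)
save(d,'tc2.png',(100,210,180,330),5)
save(s,'sc1.png',(190,170,360,310),4.5)
save(s,'sc2.png',(380,230,520,350),5)
C=cloud(d)
for u,v in [(277,240),(229,221),(230,157),(262,170),(123,268),(135,240),(130,312),(286,240),(252,190),(132,255)]:
    print((u,v),C[v,u].round(1))
```

```text
(277, 240) [502.6   0.6  90.9]
(229, 221) [542.6 107.8 128.3]
(230, 157) [683.2 105.4 148.8]
(262, 170) [654.7  34.4 145.7]
(123, 268) [438.8 347.8  97.9]
(135, 240) [503.6 330.5  70.8]
(130, 312) [343.3 321.4 123.9]
(286, 240) [504.  -20.7  67. ]
(252, 190) [618.8  58.7  90.1]
(132, 255) [469.2 340.6  55.4]
```

View pics/tc1.png

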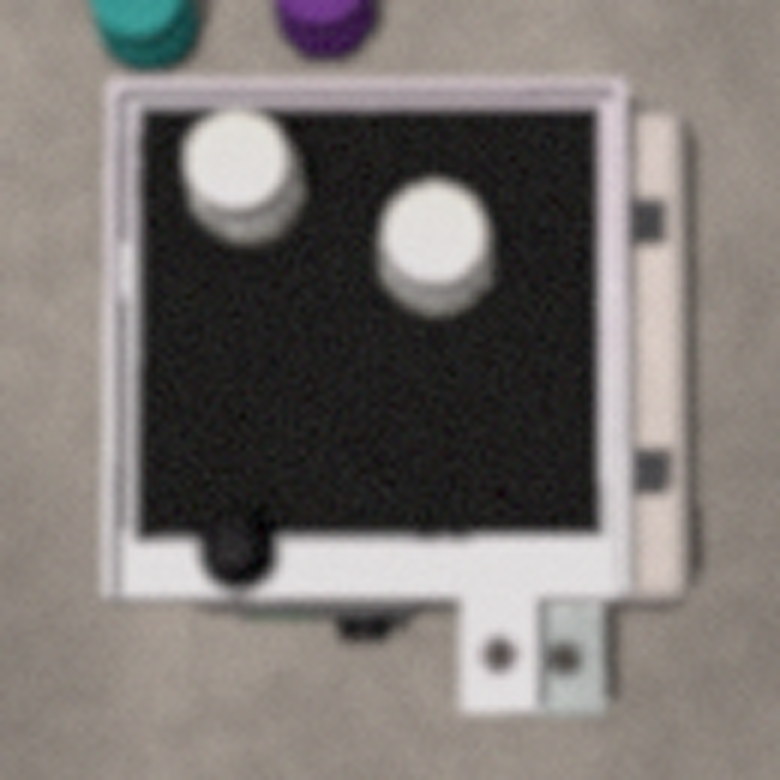

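View pics/tc2.png

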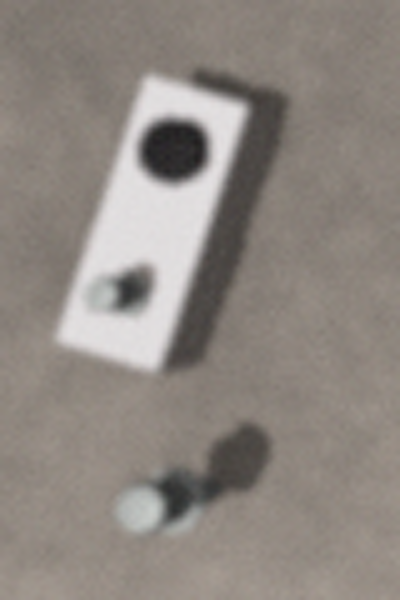

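View pics/sc1.png

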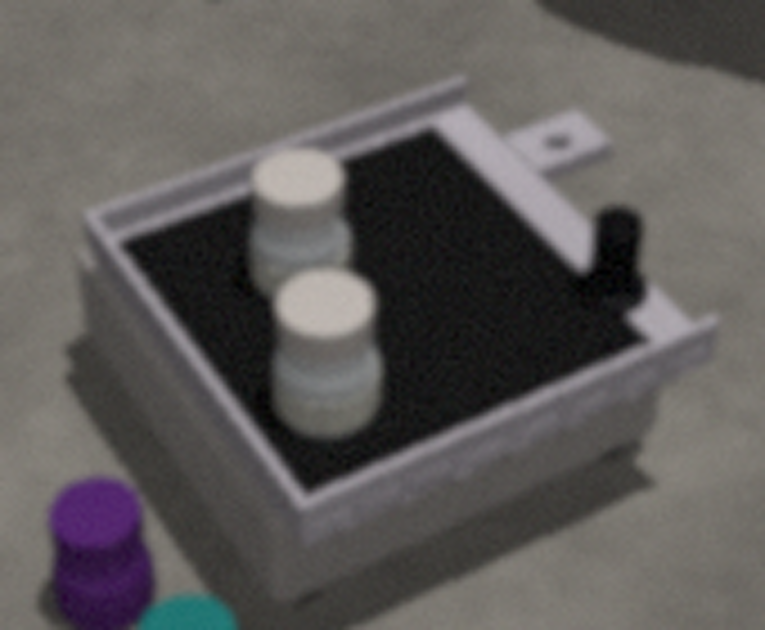

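View pics/sc2.png

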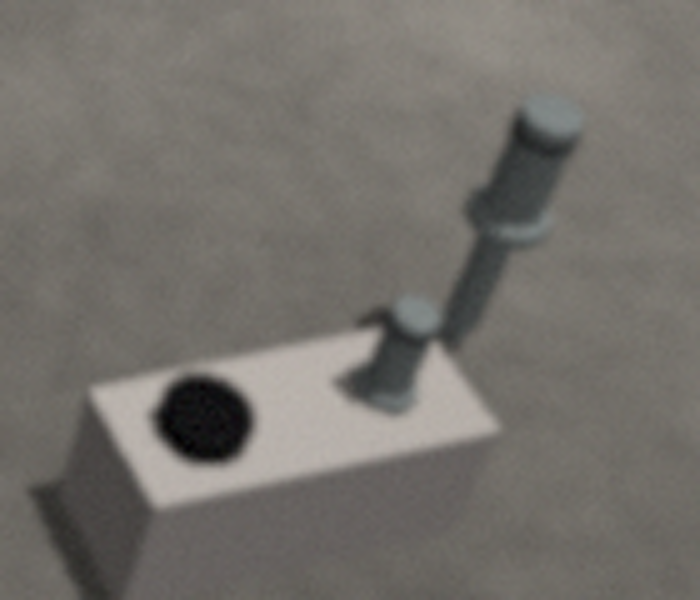

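Run:
```python
from h import *
import pickle
d=pickle.load(open('top0.pkl','rb'))
f=lambda x,y,s,o:((x+.5)/s-.5+o[0],(y+.5)/s-.5+o[1])
def p(n,x,y,s,o,z): print(n,world(d,*f(x,y,s,o),z).round(1))
o=(190,130)
p('lug',499,655,6,o,90);p('br',565,659,6,o,66);p('knobtop',237,548,6,o,132)
p('jarA',237,160,6,o,149);p('jarB',433,232,6,o,149)
p('lugL',460,655,6,o,90);p('TL',108,80,6,o,104);p('TR',626,80,6,o,104);p('BL',103,597,6,o,104)
o=(100,210)
p('pin',103,293,5,o,102);p('screw',173,150,5,o,72)
for n,x,y in [('c1',150,75),('c2',248,102),('c3',158,372),('c4',57,340)]: p(n,x,y,5,o,60)
p('big',140,507,5,o,131)
C=cloud(d).reshape(-1,3)
def box(x0,x1,y0,y1,z0,z1):
    m=(C[:,0]>x0)&(C[:,0]<x1)&(C[:,1]>y0)&(C[:,1]<y1)&(C[:,2]>z0)&(C[:,2]<z1);q=C[m];print(len(q),q.mean(0).round(1),q.min(0).round(1),q.max(0).round(1))
box(500,590,70,140,118,140)   # knob
box(400,480,320,380,85,115)   # pin
box(300,390,300,360,100,150)
box(460,530,-40,40,82,96); box(460,530,-60,40,58,74)
# scene camera
s=pickle.load(open('scene0.pkl','rb'))
o=(190,170)
f=lambda x,y,s_,o:((x+.5)/s_-.5+o[0],(y+.5)/s_-.5+o[1])
print('lug s',world(s,*f(558,142,4.5,o),90),'knobtop',world(s,*f(620,218,4.5,o),132))
o=(380,230); print('pin',world(s,*f(417,310,5,o),102),'screw',world(s,*f(207,410,5,o),72))
```

```text
lug [505.5  10.3  90. ]
br [505.4 -15.5  66. ]
knobtop [542.4 107.2 132. ]
jarA [684.8 107.4 149. ]
jarB [658.   34.9 149. ]
lugL [505.5  25.3  90. ]
TL [726.5 161.5 104. ]
TR [727.5 -38.5 104. ]
BL [526.5 160.1 104. ]
pin [438.3 352.8 102. ]
screw [504.4 332.   72. ]
c1 [540.5 347.3  60. ]
c2 [527.8 301.1  60. ]
c3 [401.9 338.9  60. ]
c4 [416.7 386.1  60. ]
big [346.  324.6 131. ]
80 [543.6 110.9 129.1] [533.8 100.9 120.6] [554.  121.2 133.9]
53 [436.7 353.2  98.6] [429.8 346.8  85.3] [443.4 362.2 106.2]
105 [344.2 324.9 121.1] [333.8 315.6 100.2] [354.  337.1 128.7]
266 [507.9   9.9  88.8] [484.2 -34.1  82.2] [528.4  39.7  95.2]
210 [508.2 -18.3  64.2] [482.9 -58.9  58.6] [530.   38.1  70.4]
lug s [507.58358883  13.01408585  90.        ] knobtop [546.37683266 112.24628526 132.        ]
pin [438.30616415 355.26692425 102.        ] screw [507.02476047 335.83039663  72.        ]
```

```bash
cat >> h.py <<'E'
def move_to(tx,ty,tz,jaw=None):
    """print shift in tool units needed to reach world target, and turn"""
    s=state(); Rm=R.from_euler('xyz',s['ee_rot'],degrees=True).as_matrix()
    dl=Rm.T@(np.array([tx,ty,tz])-s['eef_pos'])
    print('pos',s['eef_pos'].round(1),'tool z',Rm[:,2].round(3),'y',Rm[:,1].round(3),'x',Rm[:,0].round(3))
    print('shift mm',dl.round(1),'units',(dl/50).round(3))
    if jaw is not None: # yaw of jaw
        a=np.degrees(np.arctan2(Rm[1,2],Rm[0,2])); t=-((jaw-a+90)%180-90) # x down -> turn negative of world yaw
        print('jaw yaw',a.round(1),'turn about tool x',round(t,2),'units',round(t/6,2))
E
python3 - <<'E'
from h import *
move_to(440,107,260,90)
E
```

```text
pos [ 202.3 -484.1  209.3] tool z [ 0.386 -0.923 -0.001] y [ 0.923  0.386 -0.   ] x [-0.     0.001 -1.   ]
shift mm [ -50.2  447.2 -453.8] units [-1.004  8.945 -9.076]
jaw yaw -67.3 turn about tool x 22.67 units 3.78
```

```bash
python3 -m crank '[[0.2,-0.3,0,0,0.95],[0.2,-0.3,0,0,0.95],[0.2,-0.3,0,0,0.95],[0.2,-0.1,0,0,0.95]]'
python3 - <<'E'
from h import *
move_to(430,50,260,90)
E
```

```text
clock: 0.55
eef_pos: [201.8, -482.8, 258.8]
ee_rot: [-156.6, 89.6, 112.5]
force: [-0.2, 1.2, 0.3]
grip_width: 51.3
pos [ 201.8 -482.8  258.8] tool z [-0.015 -1.    -0.006] y [ 1.    -0.015 -0.002] x [-0.002  0.006 -1.   ]
shift mm [   1.3  220.2 -536.2] units [  0.027   4.403 -10.724]
jaw yaw -90.9 turn about tool x -0.87 units -0.14
```

```bash
python3 -m crank '[[0.2,0,0.32,-0.6,-0.14],[0.2,0,0.32,-0.75,0],[0.2,0,0.32,-0.75,0],[0.2,0,0.32,-0.75,0],[0.2,0,0.32,-0.75,0],[0.2,0,0.32,-0.75,0],[0.2,0,0.32,-0.75,0],[0.2,0,0.32,-0.75,0],[0.2,0,0.32,-0.75,0],[0.2,0,0.32,-0.75,0],[0.2,0,0.32,-0.75,0],[0.2,0,0.32,-0.75,0],[0.2,0,0.32,-0.75,0],[0.2,0,0.25,-0.75,0],[0.2,0,0,-0.3,0],[0.2,0,0,0,0]]'
python3 - <<'E'
from h import *
import pickle
d=cam('wrist'); save(d,'w1.png'); pickle.dump(d,open('w1.pkl','wb'))
move_to(542,107,200,90)
E
```

```text
clock: 2.15
eef_pos: [431.2, 30.5, 259.6]
ee_rot: [-174.5, 87.8, 97.9]
force: [-0.3, -1.0, 0.5]
grip_width: 51.2
pos [431.1  30.  259.6] tool z [ 0.041 -0.998 -0.037] y [ 0.999  0.041 -0.003] x [-0.005  0.037 -0.999]
shift mm [ 61.8 114.1 -70.2] units [ 1.237  2.283 -1.403]
jaw yaw -87.6 turn about tool x 2.36 units 0.39
```

View pics/w1.png

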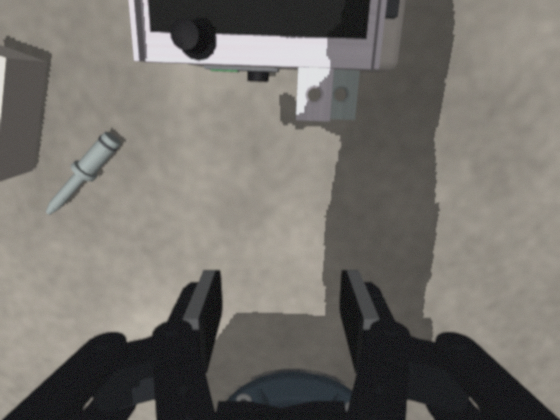

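Run:
```python
from h import *
import pickle
d=pickle.load(open('w1.pkl','rb'))
save(d,'w1c.png',(150,0,410,140),3)
print(d['xyz'],d['orientation'])
for n,u,v,z in [('lug',315,94,90),('br',341,93,66),('knobtop',191,35,132)]: print(n,world(d,u,v,z).round(1))
C=cloud(d).reshape(-1,3)
m=(abs(C[:,0]-542)<25)&(abs(C[:,1]-109)<25)&(C[:,2]>124);print(m.sum(),C[m].mean(0),C[m].min(0),C[m].max(0))
```

```text
[514.46494214  26.88647374 422.77645786] [-19.16026229   2.10995704 -87.54987192]
lug [506.2   9.   90. ]
br [507.5 -16.2  66. ]
knobtop [544.2 104.2 132. ]
786 [544.45993339 109.26585639 129.92185581] [533.74942819  99.15916696 124.02990979] [555.64543436 120.58914233 133.19101459]
```

View pics/w1c.png

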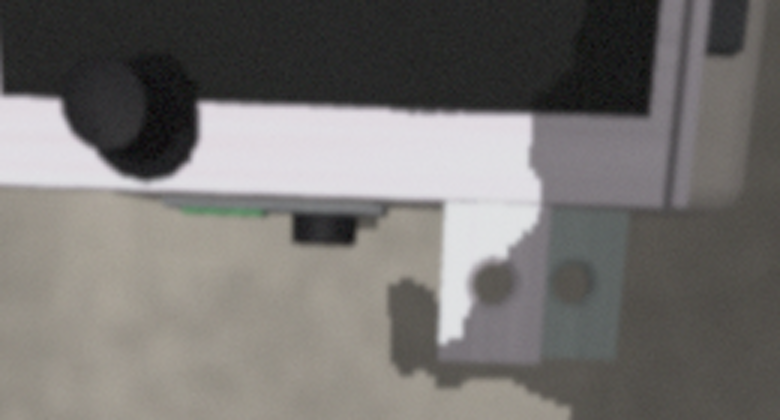

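```bash
python3 -m crank '[[-0.1,0,0.4,-0.2,0.2],[-0.1,0,0.4,-0.25,0.2],[-0.1,0,0.4,-0.25,0],[-0.1,0,0.4,-0.25,0],[-0.1,0,0.4,-0.25,0],[-0.1,0,0.2,-0.2,0],[-0.1,0,0.0,0,0]]'
python3 - <<'E'
from h import *
move_to(545,109,117,90)
E
```

```text
clock: 2.9
eef_pos: [540.0, 47.7, 264.1]
ee_rot: [-174.7, 85.8, 97.8]
force: [-0.7, 0.2, -0.3]
grip_width: 38.5
pos [540.   47.7 264.1] tool z [ 0.043 -0.996 -0.073] y [ 0.999  0.044 -0.007] x [-0.01   0.073 -0.997]
shift mm [151.1   8.7 -50.1] units [ 3.022  0.174 -1.002]
jaw yaw -87.5 turn about tool x 2.48 units 0.41
```

```bash
python3 - <<'E'
from h import *
s=state();print(s['joints'].round(2),s['qd'].round(1),s['eef_pos'],s['ee_rot'])
E
python3 -m crank '[[-0.1,0,0,-0.4,0]]';python3 -m crank '[[-0.1,0,0,0,0]]'
python3 - <<'E'
from h import *
s=state();print(s['joints'].round(2))
move_to(545,109,117,90)
E
```

```text
[  2.5   15.     8.83  84.22   4.21 179.99] [-1.4 -0.6 -1.   0.6 -0.5  0.1] [539.98952886  47.66667596 264.07720434] [-174.73996478   85.77371827   97.75146908]
clock: 3.0
eef_pos: [538.9, 57.0, 265.4]
ee_rot: [-174.5, 85.3, 98.8]
force: [0.0, 0.4, -0.3]
grip_width: 38.3
clock: 3.1
eef_pos: [538.1, 57.4, 265.8]
ee_rot: [-174.4, 85.3, 98.8]
force: [-0.1, -0.1, 0.3]
grip_width: 38.1
[  3.25  14.94   8.97  84.48   4.68 179.99]
pos [538.1  57.4 265.8] tool z [ 0.056 -0.995 -0.082] y [ 0.998  0.057 -0.008] x [-0.013  0.081 -0.997]
shift mm [152.4  11.  -38.8] units [ 3.048  0.22  -0.776]
jaw yaw -86.8 turn about tool x 3.23 units 0.54
```

```bash
python3 -m crank '[[-0.1,0.08,0,0,-1],[-0.1,0.08,0,0,-1],[-0.1,0.08,0,0,-1],[-0.1,0.08,0,0,-1],[-0.1,0.08,0,0,-1],[-0.1,0.08,0,0,-1],[-0.1,0.08,0,0,-1],[-0.1,0.08,0,0,-1],[-0.1,0.08,0,0,-1],[-0.1,0.08,0,0,-1],[-0.1,0.08,0,0,-1],[-0.1,0.08,0,0,-1],[-0.1,0.08,0,0,-1],[-0.1,0.08,0,0,-1],[-0.1,0.08,0,0,-1],[-0.1,0.08,0,0,-0.5]]'
python3 - <<'E'
from h import *
s=state();print(s['joints'].round(2))
move_to(545,109,180,7)
E
```

```text
clock: 4.7
eef_pos: [524.3, 62.0, 206.8]
ee_rot: [85.3, 85.4, 95.5]
force: [-0.2, -0.3, -0.7]
grip_width: 38.5
[ 3.91 14.05 -0.83 75.25  4.56 83.75]
pos [524.3  62.  206.8] tool z [0.984 0.176 0.007] y [-0.176  0.981  0.079] x [-0.008  0.079 -0.997]
shift mm [30.3 40.4 28.5] units [0.605 0.808 0.57 ]
jaw yaw 10.1 turn about tool x 3.14 units 0.52
```

```bash
python3 -m crank '[[-0.1,0.1,0.3,0.2,0.3],[-0.1,0.1,0.3,0.2,0.2],[-0.1,0.1,0.2,0.17,0],[-0.1,0,0,0,0]]'
python3 - <<'E'
from h import *
import pickle
d=cam('wrist'); save(d,'w2.png'); pickle.dump(d,open('w2.pkl','wb'))
move_to(545,109,117,7)
E
```

```text
clock: 5.1
eef_pos: [543.9, 107.5, 196.0]
ee_rot: [87.8, 85.5, 95.0]
force: [0.1, 0.4, -0.2]
grip_width: 38.3
pos [543.6 106.9 196.3] tool z [0.992 0.125 0.003] y [-0.124  0.989  0.079] x [-0.007  0.078 -0.997]
shift mm [79.2 -4.3  1.4] units [ 1.583 -0.087  0.029]
jaw yaw 7.2 turn about tool x 0.15 units 0.03
```

View pics/w2.png

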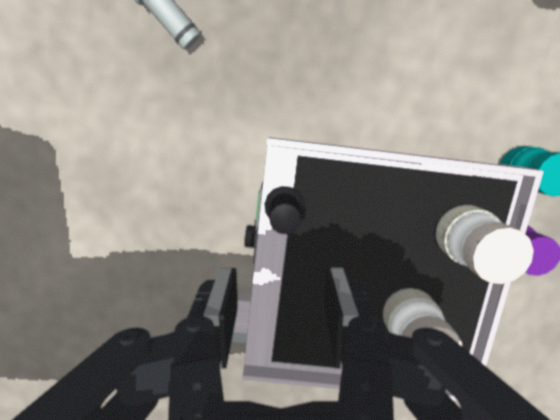

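```bash
python3 - <<'E'
from h import *
import pickle
d=pickle.load(open('w2.pkl','rb'))
print('knob',world(d,286,216,132))
E
python3 -m crank '[[-0.1,0.4,-0.02,0,0],[-0.1,0.4,-0.03,0.02,0],[-0.1,0.4,-0.03,0.02,0],[-0.1,0.3,-0.02,0,0],[-0.1,0.1,0,0,0],[-0.1,0,0,0,0]]'
python3 - <<'E'
from h import *
move_to(545,109,118,7)
E
```

```text
knob [545.73957205 113.09153703 132.        ]
clock: 5.75
eef_pos: [544.3, 105.4, 116.1]
ee_rot: [86.1, 85.6, 93.3]
force: [0.0, -0.2, 0.2]
grip_width: 38.1
pos [544.3 105.4 116.1] tool z [0.992 0.126 0.005] y [-0.126  0.989  0.077] x [-0.004  0.077 -0.997]
shift mm [-1.6  3.7  1.2] units [-0.032  0.073  0.024]
jaw yaw 7.2 turn about tool x 0.24 units 0.04
```

```bash
python3 -m crank '[[-0.1,-0.03,0.1,0.02,0],[-1,0,0,0,0],[-1,0,0,0,0],[-1,0,0,0,0],[-1,0,0,0,0]]' 40
python3 - <<'E'
from h import *
move_to(544,84,118,7)
d=cam('wrist'); save(d,'w3.png')
E
```

```text
clock: 6.25
eef_pos: [546.1, 110.6, 121.5]
ee_rot: [82.7, 85.5, 90.0]
force: [-0.3, -0.1, -1.1]
grip_width: 0.2
pos [546.1 110.6 121.5] tool z [0.992 0.126 0.01 ] y [-0.127  0.989  0.077] x [ 0.     0.078 -0.997]
shift mm [  1.4 -26.3  -5.5] units [ 0.029 -0.526 -0.11 ]
jaw yaw 7.2 turn about tool x 0.25 units 0.04
```

View pics/w3.png

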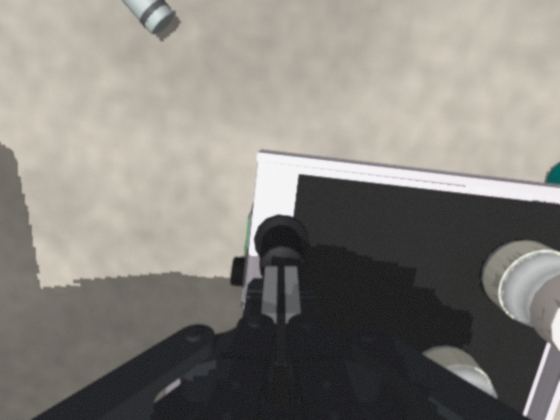

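Run:
```python
from h import *
import pickle
d=cam('wrist'); pickle.dump(d,open('w3.pkl','wb'))
print(d['xyz'],d['orientation'])
print('knob',world(d,282,234,132))
C=cloud(d)
for u,v in [(282,232),(282,240),(270,235),(295,235),(280,290),(280,275),(262,160),(460,186)]: print((u,v),C[v,u].round(1))
d=pickle.load(open('w2.pkl','rb'));C=cloud(d)
for u,v in [(286,212),(286,220),(275,215),(296,215),(270,145),(425,165)]: print((u,v),C[v,u].round(1))
```

```text
[534.70741753 179.31751994 291.01013436] [-14.48148091  -0.48643243   7.28790778]
knob [543.33374226 127.61883424 132.        ]
(282, 232) [544.5 120.8 107.5]
(282, 240) [544.4 120.5 119.7]
(270, 235) [538.4 118.6 108.2]
(295, 235) [551.9 118.7 103.6]
(280, 290) [543.6 116.5 165.4]
(280, 275) [543.6 117.4 154.2]
(262, 160) [529.6 156.5 103. ]
(460, 186) [641.1 154.4  89.8]
(286, 212) [545.5 115.3 130.2]
(286, 220) [546.2 110.  130.6]
(275, 215) [538.5 112.3 129.9]
(296, 215) [552.3 114.2 130.4]
(270, 145) [529.  154.6  90.7]
(425, 165) [646.6 154.5  90.6]
```

Run:
```python
from h import *
import pickle
d=pickle.load(open('w3.pkl','rb'));C=cloud(d)
save(d,'w3c.png',(220,190,350,330),5)
for u in (272,290):
  for v in range(200,330,6): print((u,v),C[v,u].round(1),d['range_z'][v,u].round(1))
```

```text
(272, 200) [537.5 133.1  89.5] 206.6
(272, 206) [537.9 129.7  89.5] 207.5
(272, 212) [538.3 126.4  90.5] 207.3
(272, 218) [538.7 123.8  93.5] 205.1
(272, 224) [539.  120.9  95.8] 203.6
(272, 230) [539.3 119.1 101. ] 199.0
(272, 236) [539.5 119.3 111.6] 188.8
(272, 242) [539.6 119.3 120.8] 179.8
(272, 248) [539.7 119.  128.4] 172.6
(272, 254) [540.  116.7 130.2] 171.4
(272, 260) [540.4 113.6 129.9] 172.4
(272, 266) [540.8 110.7 130.2] 172.9
(272, 272) [540.3 117.  151.1] 151.1
(272, 278) [540.4 117.1 157.2] 145.2
(272, 284) [540.4 117.3 163. ] 139.5
(272, 290) [540.6 116.6 166.4] 136.4
(272, 296) [534.7 179.3 291. ] 0.0
(272, 302) [540.8 115.9 174.1] 129.1
(272, 308) [540.9 114.9 176.5] 127.0
(272, 314) [541.  115.  180.7] 122.9
(272, 320) [540.9 116.3 186.5] 117.0
(272, 326) [541.1 115.2 188.2] 115.7
(290, 200) [547.5 134.5  89.9] 206.3
(290, 206) [548.  131.1  90.1] 207.0
(290, 212) [548.5 127.4  89.5] 208.5
(290, 218) [548.7 124.9  92.9] 205.8
(290, 224) [549.  122.1  95.3] 204.2
(290, 230) [549.2 119.8  99.3] 200.9
(290, 236) [548.8 119.9 110. ] 190.5
(290, 242) [548.5 119.8 119.2] 181.6
(290, 248) [548.1 120.5 129.7] 171.2
(290, 254) [548.5 117.5 129.6] 172.1
(290, 260) [548.8 115.  130.9] 171.5
(290, 266) [549.2 112.  130.9] 172.2
(290, 272) [547.5 118.7 153. ] 149.1
(290, 278) [547.4 118.2 157.7] 144.6
(290, 284) [547.3 117.8 162.1] 140.5
(290, 290) [547.3 117.3 166.2] 136.6
(290, 296) [547.1 117.3 170.8] 132.2
(290, 302) [547.1 116.7 174.2] 129.1
(290, 308) [546.9 116.9 178.7] 124.7
(290, 314) [547.  115.6 180.4] 123.3
(290, 320) [534.7 179.3 291. ] 0.0
(290, 326) [546.6 116.3 188.9] 114.9
```

View pics/w3c.png

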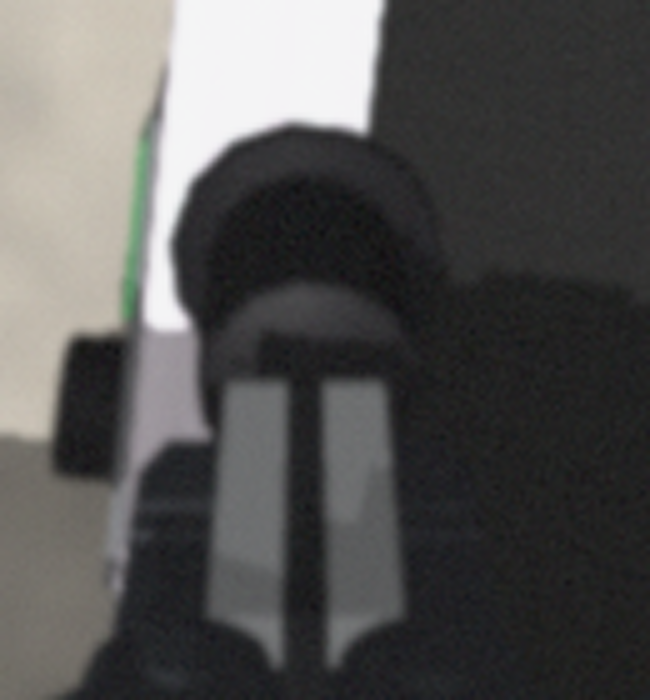

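Run:
```python
from h import *
import pickle
s=state()
def tool(P,pos,rot): return R.from_euler('xyz',rot,degrees=True).as_matrix().T@(P-pos)
d=pickle.load(open('wrist0.pkl','rb'));C=cloud(d)
for u,v in [(165,285),(165,300),(172,300),(150,320),(398,285),(398,300)]: print((u,v),d['range_z'][v,u].round(1),tool(C[v,u],[202.2,-484,209.2],[179.52,89.917,112.197]).round(1))
print('now')
d=pickle.load(open('w3.pkl','rb'));C=cloud(d)
for u,v in [(272,270),(272,272),(290,272),(290,300)]: print((u,v),d['range_z'][v,u].round(1),tool(C[v,u],s['eef_pos'],s['ee_rot']).round(1))
print(tool(np.array(d['xyz']),s['eef_pos'],s['ee_rot']),s['eef_pos'],s['grip_width'],s['joints'].round(2))
d=pickle.load(open('wrist0.pkl','rb'));print(tool(np.array(d['xyz']),[202.2,-484,209.2],[179.52,89.917,112.197]))
```

```text
(165, 285) 140.0 [-40.5   9.6 -43.5]
(165, 300) 134.9 [-46.8   7.  -41.9]
(172, 300) 144.7 [-38.3   1.6 -42.2]
(150, 320) 120.8 [-61.2   8.6 -42.4]
(398, 285) 140.0 [-40.5   9.6  45.7]
(398, 300) 131.5 [-49.7   8.9  43. ]
now
(272, 270) 151.4 [-28.6  10.   -4.6]
(272, 272) 151.1 [-29.2   9.3  -4.6]
(290, 272) 149.1 [-30.9  10.3   2.8]
(290, 300) 130.5 [-50.7   9.8   2.3]
[-163.80514982   82.49371692   -0.94624052] [546.03478518 110.5879068  121.34526813] -0.08691734085716388 [ 8.85 18.69 -7.09 63.54  4.41 91.61]
[-163.60010198   82.2479193     0.64219596]
```

```bash
cat >> h.py <<'E'
OFF=-47.5
def grasp():
    s=state(); Rm=R.from_euler('xyz',s['ee_rot'],degrees=True).as_matrix()
    return s['eef_pos']+OFF*Rm[:,0],Rm,s
def g_to(tx,ty,tz,jaw=None):
    g,Rm,s=grasp(); dl=Rm.T@(np.array([tx,ty,tz])-g)
    print('t',s['clock'],'grasp',g.round(1),'w',s['grip_width'].round(1),'F',s['force'].round(1),'shift',dl.round(1),'units',(dl/50).round(3),'x',Rm[:,0].round(3),'z',Rm[:,2].round(3))
    if jaw is not None:
        a=np.degrees(np.arctan2(Rm[1,2],Rm[0,2])); t=-((jaw-a+90)%180-90)
        print('jaw',a.round(1),'turn units',round(t/6,2))
E
python3 -m crank '[[-0.1,0,0,0,0],[-0.1,0,0,0,0],[-0.1,0,0,0,0]]'
python3 - <<'E'
from h import *
g_to(544.3,109,117)
E
```

```text
clock: 6.65
eef_pos: [546.0, 110.5, 121.3]
ee_rot: [83.1, 85.5, 90.3]
force: [-0.7, 0.2, -0.3]
grip_width: 38.6Traceback (most recent call last):
  File "<stdin>", line 2, in <module>
  File "h.py", line 36, in g_to
    print('t',s['clock'],'grasp',g.round(1),'w',s['grip_width'].round(1),'F',s['force'].round(1),'shift',dl.round(1),'units',(dl/50).round(3),'x',Rm[:,0].round(3),'z',Rm[:,2].round(3))
                                                ^^^^^^^^^^^^^^^^^^^^^
AttributeError: 'float' object has no attribute 'round'
```

```bash
sed -i "s/s\['grip_width'\].round(1)/round(s['grip_width'],1)/" h.py
python3 - <<'E'
from h import *
g_to(544.3,109,117)
d=cam('wrist'); save(d,'w4.png')
E
```

```text
t 6.65 grasp [546.  106.8 168.6] w 38.6 F [-0.7  0.2 -0.3] shift [51.6 -1.6 -1.9] units [ 1.033 -0.033 -0.038] x [-0.     0.078 -0.997] z [0.992 0.126 0.009]
```

View pics/w4.png

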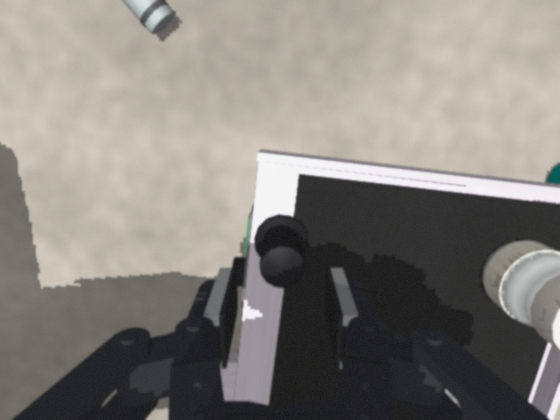

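```bash
python3 -m crank '[[-0.1,0.3,-0.01,-0.02,0],[-0.1,0.3,-0.01,-0.02,0],[-0.1,0.3,-0.01,0,0],[-0.1,0.1,0,0,0],[-0.1,0,0,0,0]]'
python3 - <<'E'
from h import *
g_to(544.3,109,117)
E
```

```text
clock: 7.2
eef_pos: [544.8, 112.8, 70.4]
ee_rot: [82.0, 85.5, 89.2]
force: [0.8, -0.3, 0.2]
grip_width: 38.3
t 7.2 grasp [544.7 109.1 117.7] w 38.3 F [ 0.8 -0.3  0.2] shift [ 0.7 -0.1 -0.4] units [ 0.014 -0.001 -0.008] x [ 0.001  0.078 -0.997] z [0.992 0.126 0.011]
```

```bash
python3 -m crank '[[-1,0,0,0,0],[-1,0,0,0,0],[-1,0,0,0,0],[-1,0,0,0,0]]' 30
python3 - <<'E'
from h import *
g_to(544.3,83,117)
E
```

```text
clock: 7.6
eef_pos: [546.3, 112.9, 71.4]
ee_rot: [80.3, 85.5, 87.5]
force: [0.9, 0.6, -6.4]
grip_width: 27.6
t 7.6 grasp [546.1 109.2 118.7] w 27.6 F [ 0.9  0.6 -6.4] shift [ -0.3 -25.8  -5.1] units [-0.007 -0.516 -0.103] x [ 0.003  0.078 -0.997] z [0.992 0.126 0.013]
```

```bash
python3 -m crank '[[-1,-0.02,0,0,0],[-1,0,0,0,0]]' 30
python3 - <<'E'
from h import *
g_to(544.3,83,117)
d=cam('wrist'); save(d,'w5.png',(180,180,380,400),3)
E
```

```text
clock: 7.8
eef_pos: [546.2, 112.8, 71.5]
ee_rot: [80.8, 85.5, 88.1]
force: [2.6, 1.4, -7.6]
grip_width: 27.1
t 7.8 grasp [546.1 109.1 118.8] w 27.1 F [ 2.6  1.4 -7.6] shift [ -0.2 -25.7  -5.1] units [-0.005 -0.514 -0.102] x [ 0.003  0.078 -0.997] z [0.992 0.126 0.012]
```

View pics/w5.png

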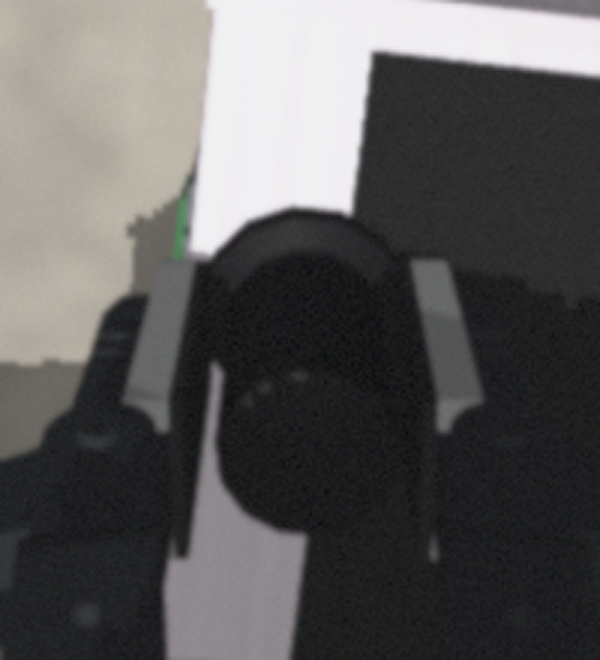

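```bash
python3 -m crank '[[-0.1,0,0,0,0],[-0.1,-0.2,0,0,0],[-1,-0.02,0,0,0],[-1,0,0,0,0],[-1,0,0,0,0],[-1,0,0,0,0]]' 30
python3 - <<'E'
from h import *
g_to(544.3,83,117)
E
```

```text
clock: 8.45
eef_pos: [546.8, 111.9, 85.2]
ee_rot: [79.2, 85.5, 86.5]
force: [1.4, 0.3, -4.0]
grip_width: 20.5
t 8.45 grasp [546.5 108.2 132.5] w 20.5 F [ 1.4  0.3 -4. ] shift [ 13.5 -25.9  -5.6] units [ 0.27  -0.517 -0.112] x [ 0.005  0.078 -0.997] z [0.992 0.126 0.015]
```

```bash
python3 -m crank '[[-1,-0.01,-0.1,-0.013,0],[-1,-0.01,-0.1,-0.013,0],[-1,-0.01,-0.1,-0.013,0],[-1,-0.01,-0.1,-0.013,0],[-1,0,-0.1,-0.013,0],[-1,0,0,0,0]]' 30
python3 - <<'E'
from h import *
import pickle
g_to(546.5,82.4,132.5)
d=cam('wrist'); save(d,'w6.png'); pickle.dump(d,open('w6.pkl','wb'))
d=cam('top'); save(d,'t6.png',(190,130,320,260),6); pickle.dump(d,open('t6.pkl','wb'))
E
```

```text
clock: 9.05
eef_pos: [547.0, 84.5, 85.2]
ee_rot: [79.0, 85.5, 86.2]
force: [3.7, 0.1, -6.7]
grip_width: 20.5
t 9.05 grasp [546.8  80.7 132.6] w 20.5 F [ 3.7  0.1 -6.7] shift [ 0.2  1.7 -0. ] units [ 0.004  0.033 -0.001] x [ 0.005  0.079 -0.997] z [0.992 0.126 0.015]
```

View pics/t6.png

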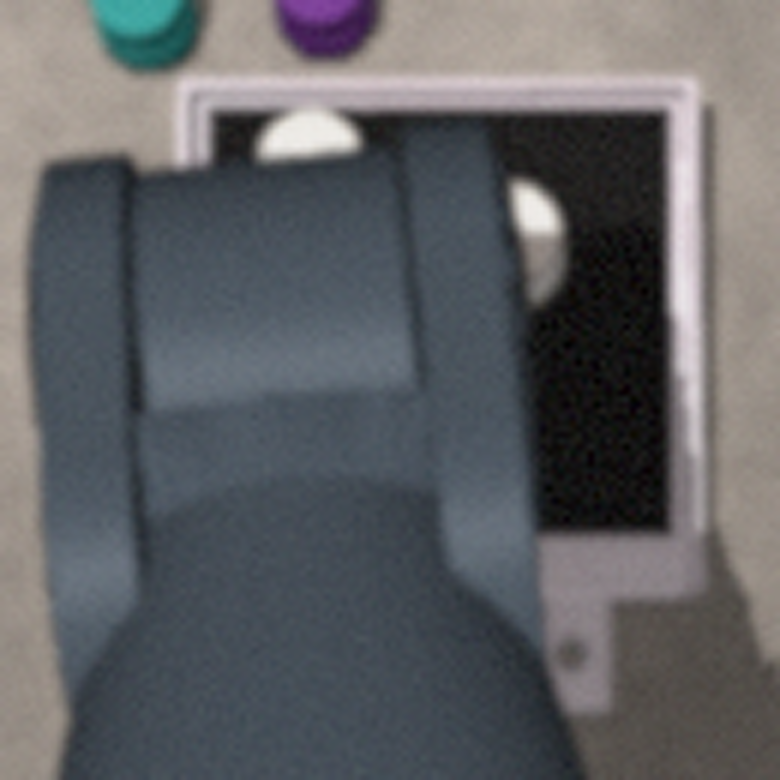

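View pics/w6.png

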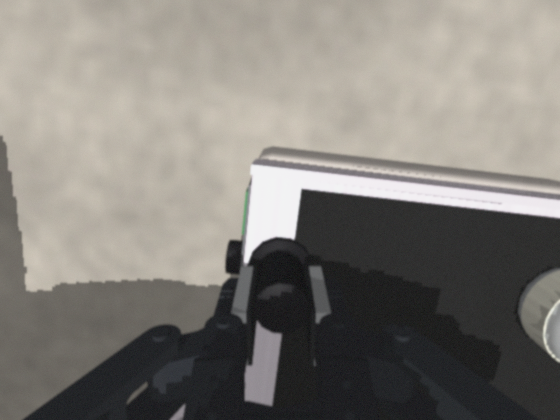

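```bash
python3 -m crank '[[-1,0,0.034,0.004,0],[-1,0,0,0,0]]' 30
python3 - <<'E'
from h import *
g_to(546.5,82.4,132.5)
E
```

```text
clock: 9.35
eef_pos: [547.0, 86.2, 85.2]
ee_rot: [79.0, 85.5, 86.2]
force: [2.3, 0.7, -4.7]
grip_width: 20.0
t 9.35 grasp [546.7  82.5 132.6] w 20.0 F [ 2.3  0.7 -4.7] shift [ 0.1 -0.  -0.2] units [ 0.001 -0.001 -0.005] x [ 0.005  0.078 -0.997] z [0.992 0.126 0.015]
```

```bash
python3 -m crank '[[-0.1,0,0,0,0],[-0.1,0,0,0,0],[-0.1,-0.4,-0.03,0,0],[-0.1,-0.5,-0.04,0,0],[-0.1,-0.5,-0.04,0,0],[-0.1,-0.3,-0.02,0,0],[-0.1,0,0,0,0]]' 30
python3 - <<'E'
from h import *
import pickle
g_to(438,345,190,7)
d=cam('wrist'); save(d,'w7.png'); pickle.dump(d,open('w7.pkl','wb'))
E
```

```text
clock: 10.05
eef_pos: [545.7, 74.5, 173.7]
ee_rot: [80.1, 85.4, 87.5]
force: [0.6, 0.1, 0.0]
grip_width: 38.5
t 10.05 grasp [545.6  70.7 221.1] w 38.5 F [0.6 0.1 0. ] shift [ 52.4 282.6 -71.9] units [ 1.048  5.651 -1.439] x [ 0.004  0.08  -0.997] z [0.992 0.128 0.014]
jaw 7.4 turn units 0.06
```

View pics/w7.png

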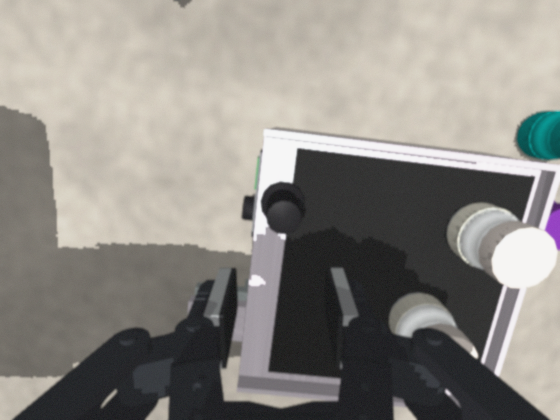

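```bash
python3 -m crank '[[-0.1,0.05,0.5,-0.15,0],[-0.1,0.08,0.7,-0.18,0],[-0.1,0.08,0.75,-0.19,0],[-0.1,0.08,0.75,-0.19,0],[-0.1,0.08,0.75,-0.19,0],[-0.1,0.08,0.75,-0.19,0],[-0.1,0.08,0.75,-0.19,0],[-0.1,0,0.3,-0.1,0],[-0.1,0,0,0,0]]' 30
python3 - <<'E'
from h import *
import pickle
g_to(438,353,190,7)
print(state()['joints'].round(1))
d=cam('wrist'); save(d,'w8.png'); pickle.dump(d,open('w8.pkl','wb'))
d=cam('top'); save(d,'t8.png',(190,130,320,260),6); pickle.dump(d,open('t8.pkl','wb'))
E
```

```text
clock: 11.0
eef_pos: [434.7, 335.9, 155.5]
ee_rot: [88.5, 85.6, 95.8]
force: [0.1, 0.8, -0.6]
grip_width: 38.5
t 11.0 grasp [435.1 332.3 202.9] w 38.5 F [ 0.1  0.8 -0.6] shift [14.4 19.1  5.5] units [0.287 0.383 0.11 ] x [-0.008  0.076 -0.997] z [0.992 0.127 0.002]
jaw 7.3 turn units 0.05
[ 35.4  15.7  -6.3  65.9   3.8 118.2]
```

View pics/w8.png

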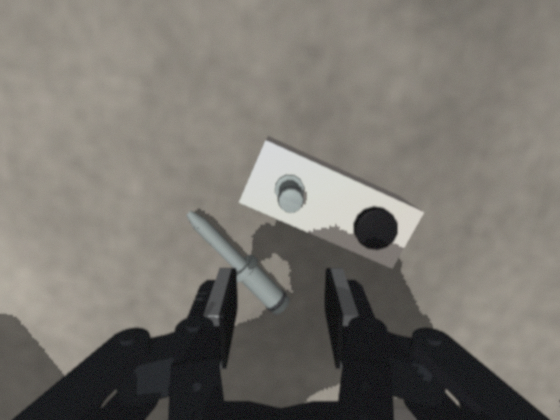

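View pics/t8.png

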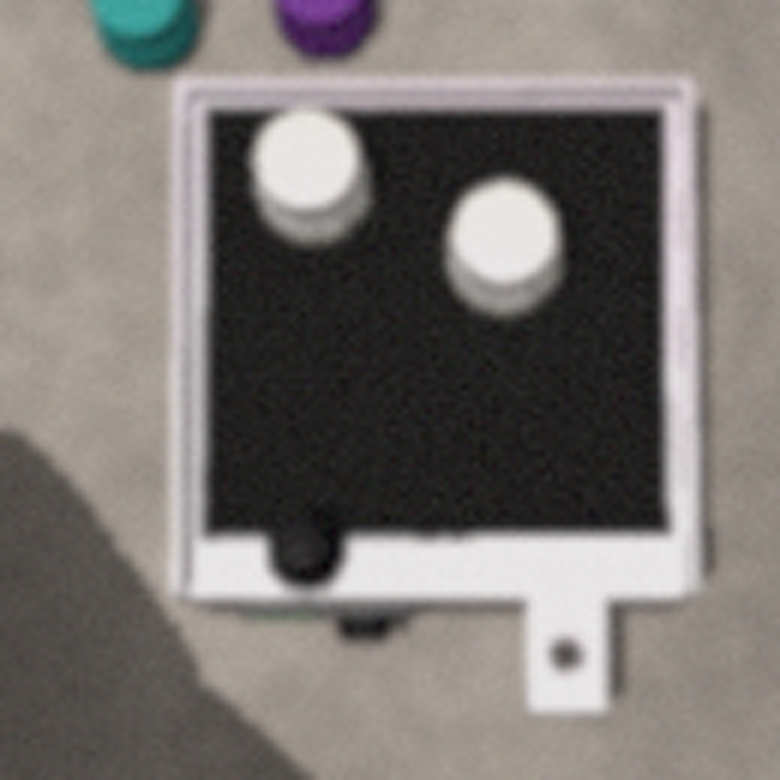

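Run:
```python
from h import *
import pickle
d=pickle.load(open('w8.pkl','rb'));C=cloud(d)
for u,v in [(195,217),(215,238),(245,268),(260,285),(272,297),(291,202),(290,182),(376,228),(330,200)]: print((u,v),C[v,u].round(1))
save(d,'w8c.png',(230,130,440,280),3.5)
```

```text
(195, 217) [362.8 311.8  22.9]
(215, 238) [381.6 295.6  24.5]
(245, 268) [410.4 272.6  27.9]
(260, 285) [425.2 255.9  23.4]
(272, 297) [437.5 244.4  21.4]
(291, 202) [437.9 353.5 101.9]
(290, 182) [436.9 361.4  75.1]
(376, 228) [503.2 335.4  72.3]
(330, 200) [468.8 349.2  60.5]
```

View pics/w8c.png

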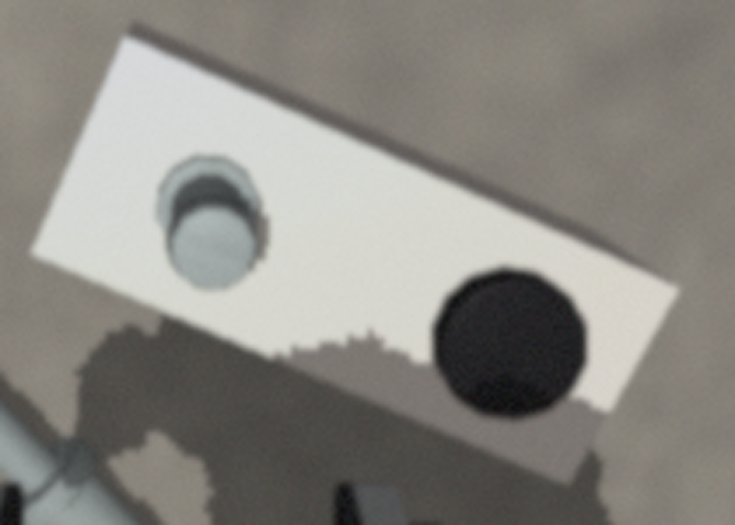

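Run:
```python
from h import *
import pickle
d=pickle.load(open('w8.pkl','rb'))
print(world(d,290.3,200.2,102))
g_to(439,353.5,130)
```

```text
[437.29621447 354.65168297 102.        ]
t 11.1 grasp [435.9 330.5 202.9] w 38.4 F [-0.6  0.3  0.5] shift [74.4 16.8  5.8] units [1.488 0.336 0.116] x [-0.008  0.075 -0.997] z [0.992 0.125 0.002]
```

```bash
python3 -m crank '[[-0.1,0.2,0.1,0.03,0],[-0.1,0.35,0.1,0.03,0],[-0.1,0.35,0.1,0.03,0],[-0.1,0.35,0.04,0.03,0],[-0.1,0.1,0,0,0],[-0.1,0,0,0,0]]' 40
python3 - <<'E'
from h import *
import pickle
d=cam('wrist'); save(d,'w9.png',(200,150,400,350),3); pickle.dump(d,open('w9.pkl','wb'))
g_to(439,354,90)
E
```

```text
clock: 11.7
eef_pos: [441.8, 352.6, 83.7]
ee_rot: [89.3, 85.8, 96.0]
force: [0.0, 0.1, -0.6]
grip_width: 38.4
t 11.75 grasp [442.3 349.1 131.5] w 38.5 F [-0.3 -0.4  0.5] shift [41.7  2.1 -2.7] units [ 0.835  0.043 -0.054] x [-0.007  0.074 -0.997] z [0.993 0.117 0.001]
```

View pics/w9.png

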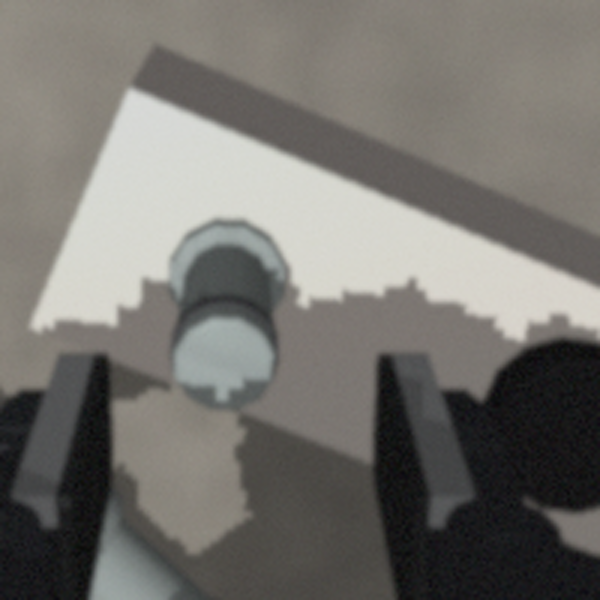

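```bash
python3 - <<'E'
from h import *
import pickle
d=pickle.load(open('w9.pkl','rb'))
print(world(d,274.5,269,102))
E
python3 -m crank '[[-0.1,0.2,0.02,-0.04,0],[-0.1,0.25,0.02,-0.04,0],[-0.1,0.25,0.03,0,0],[-0.1,0.1,0.02,0,0],[-0.1,0,0,0,0]]' 40
python3 - <<'E'
from h import *
g_to(438,354.5,90)
E
```

```text
[437.55212409 355.58970627 102.        ]
clock: 12.25
eef_pos: [438.5, 360.0, 44.1]
ee_rot: [86.4, 85.6, 93.0]
force: [-0.2, 0.5, -0.5]
grip_width: 38.4
t 12.25 grasp [438.7 356.4  91.5] w 38.4 F [-0.2  0.5 -0.5] shift [ 1.4 -1.9 -0.9] units [ 0.027 -0.038 -0.019] x [-0.004  0.076 -0.997] z [0.993 0.115 0.005]
```

```bash
python3 -m crank '[[-0.1,0,-0.03,0,0],[-1,0,0,0,0],[-1,0,0,0,0],[-1,0,0,0,0],[-1,0,0,0,0],[-1,0,0,0,0]]' 40
python3 - <<'E'
from h import *
g_to(438,354.5,150)
d=cam('wrist'); save(d,'w10.png',(180,180,380,400),3)
E
```

```text
clock: 12.85
eef_pos: [439.4, 358.8, 45.4]
ee_rot: [85.2, 85.6, 91.8]
force: [-1.2, 0.1, -1.5]
grip_width: 15.2
t 12.85 grasp [439.6 355.1  92.8] w 15.2 F [-1.2  0.1 -1.5] shift [-57.1   4.   -1.2] units [-1.142  0.08  -0.025] x [-0.002  0.077 -0.997] z [0.993 0.115 0.006]
```

View pics/w10.png

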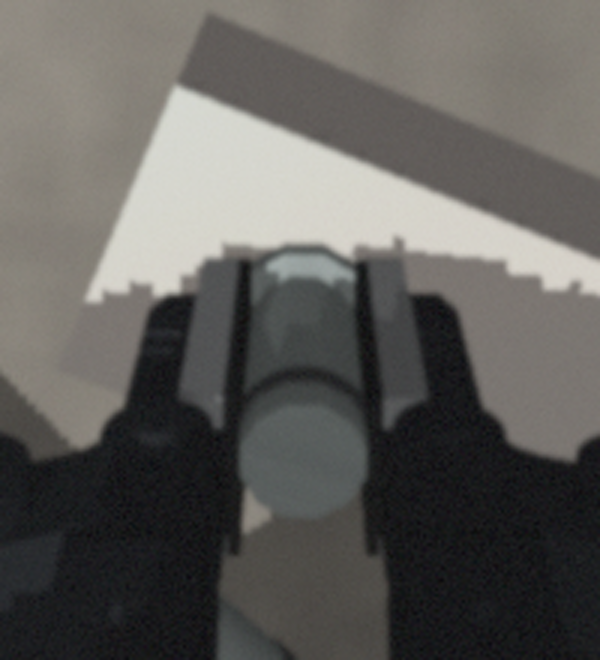

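```bash
python3 -m crank '[[-1,-0.2,0.016,0.001,0],[-1,-0.3,0.024,0.001,0],[-1,-0.4,0.032,0.002,0],[-1,-0.4,0.032,0,0],[-1,-0.4,0.032,0,0],[-1,-0.3,0.02,0,0],[-1,-0.1,0,0,0],[-1,0,0,0,0]]' 60
python3 - <<'E'
from h import *
d=cam('wrist'); save(d,'w11.png')
g_to(508,-15,196,6)
E
```

```text
clock: 13.7
eef_pos: [438.7, 358.2, 158.7]
ee_rot: [84.7, 85.5, 91.3]
force: [0.1, -0.7, -1.0]
grip_width: 14.4
t 13.75 grasp [438.7 354.5 205.7] w 14.4 F [ 0.2 -0.9 -0.4] shift [ -19.2 -374.6   26.4] units [-0.384 -7.493  0.527] x [-0.002  0.078 -0.997] z [0.993 0.115 0.007]
jaw 6.6 turn units 0.1
```

View pics/w11.png

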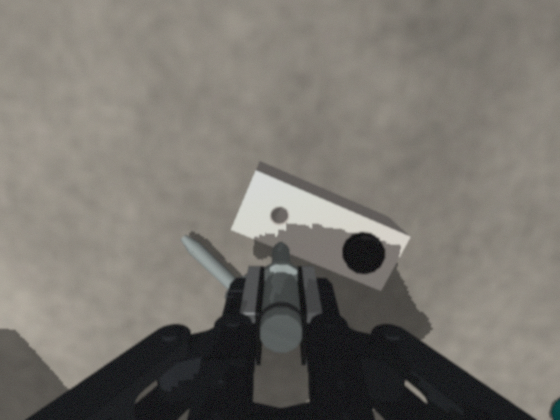

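```bash
python3 -m crank '[[-1,-0.02,-0.3,0.02,0],[-1,-0.04,-0.5,0.04,0],[-1,-0.05,-0.65,0.045,0],[-1,-0.05,-0.65,0.045,0],[-1,-0.05,-0.65,0.045,0],[-1,-0.05,-0.65,0.045,0],[-1,-0.05,-0.65,0.045,0],[-1,-0.05,-0.65,0.045,0],[-1,-0.05,-0.65,0.045,0],[-1,-0.05,-0.65,0.045,0],[-1,-0.04,-0.6,0.045,0],[-1,-0.02,-0.4,0.03,0],[-1,0,-0.2,0,0],[-1,0,0,0,0]]' 60
python3 - <<'E'
from h import *
import pickle
d=cam('wrist'); save(d,'w12.png'); pickle.dump(d,open('w12.pkl','wb'))
g_to(508,-15,206,6)
E
```

```text
clock: 15.15
eef_pos: [497.1, -21.1, 144.7]
ee_rot: [100.2, 85.7, 106.8]
force: [0.8, -0.1, -1.4]
grip_width: 14.2
t 15.2 grasp [498.  -23.9 192.1] w 14.5 F [ 0.1  0.6 -1.5] shift [-13.4   8.7  10.8] units [-0.268  0.174  0.215] x [-0.022  0.072 -0.997] z [ 0.993  0.115 -0.013]
jaw 6.6 turn units 0.1
```

View pics/w12.png

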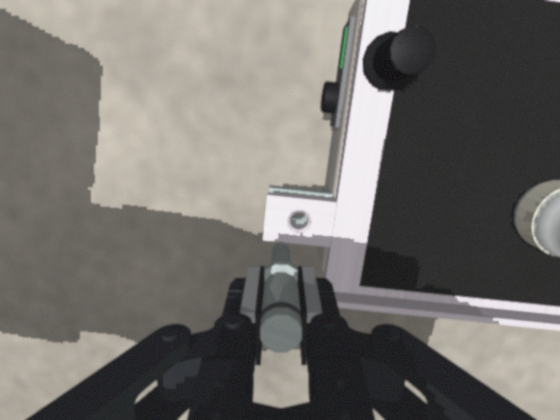

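Run:
```python
from h import *
import pickle
d=pickle.load(open('w12.pkl','rb'));C=cloud(d)
save(d,'w12c.png',(240,170,360,300),6)
for v in range(236,280,4): print(v,C[v,281].round(1))
print('lug',world(d,299,219,90))
```

```text
236 [496.1 -27.3  89.5]
240 [496.4 -30.1  89.3]
244 [495.8 -21.  121.9]
248 [495.9 -21.4 127.1]
252 [496.  -21.4 133. ]
256 [496.  -20.9 139.8]
260 [496.1 -21.  144.8]
264 [495.7 -15.2 163.5]
268 [495.9 -17.  163.7]
272 [496.1 -18.1 165.5]
276 [496.1 -18.2 169.4]
lug [506.15000172 -14.41971518  90.        ]
```

View pics/w12c.png

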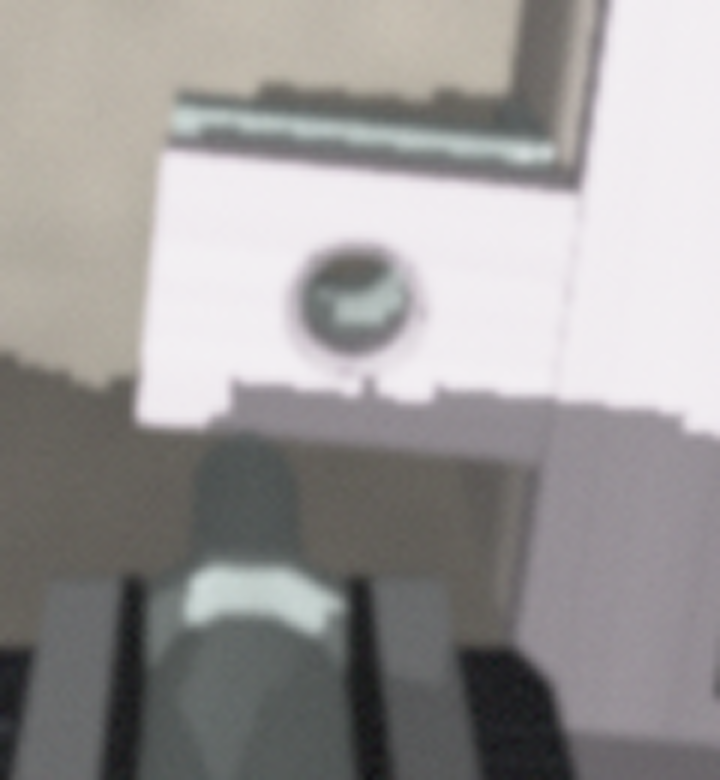

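Run:
```python
from h import *
g_to(508.4,-12.5,188,6)
```

```text
t 15.2 grasp [498.  -23.9 192.1] w 14.5 F [ 0.1  0.6 -1.5] shift [ 4.7  9.8 11.7] units [0.094 0.196 0.234] x [-0.022  0.072 -0.997] z [ 0.993  0.115 -0.013]
jaw 6.6 turn units 0.1
```

```bash
python3 -m crank '[[-1,0.03,0.07,0.08,0],[-1,0.03,0.07,0.08,0],[-1,0.03,0.06,0.07,0],[-1,0,0,0,0],[-1,0,0,0,0]]' 60
python3 - <<'E'
from h import *
import pickle
g_to(508.4,-12.5,188,6)
d=cam('wrist'); save(d,'w13c.png',(230,180,360,310),6); pickle.dump(d,open('w13.pkl','wb'))
C=cloud(d)
for v in range(244,280,4): print(v,C[v,279:283].mean(0).round(1))
d=cam('scene'); save(d,'s13.png',(250,130,370,240),6);pickle.dump(d,open('s13.pkl','wb'))
E
```

```text
clock: 15.7
eef_pos: [507.4, -4.1, 140.2]
ee_rot: [100.6, 85.6, 107.4]
force: [-0.2, 0.5, -1.0]
grip_width: 14.3
t 15.7 grasp [508.4  -7.6 187.6] w 14.3 F [-0.2  0.5 -1. ] shift [-0.8 -4.9 -0.6] units [-0.016 -0.097 -0.013] x [-0.023  0.072 -0.997] z [ 0.993  0.12  -0.014]
jaw 6.9 turn units 0.14
244 [505.8  -4.2 116.6]
248 [505.9  -4.1 123.4]
252 [506.   -4.1 129.1]
256 [506.1  -4.2 134.4]
260 [506.1  -4.1 140. ]
264 [505.7   1.7 158.8]
268 [5.059e+02 4.000e-01 1.602e+02]
272 [506.2  -1.5 160. ]
276 [506.2  -1.1 165. ]
```

View pics/w13c.png

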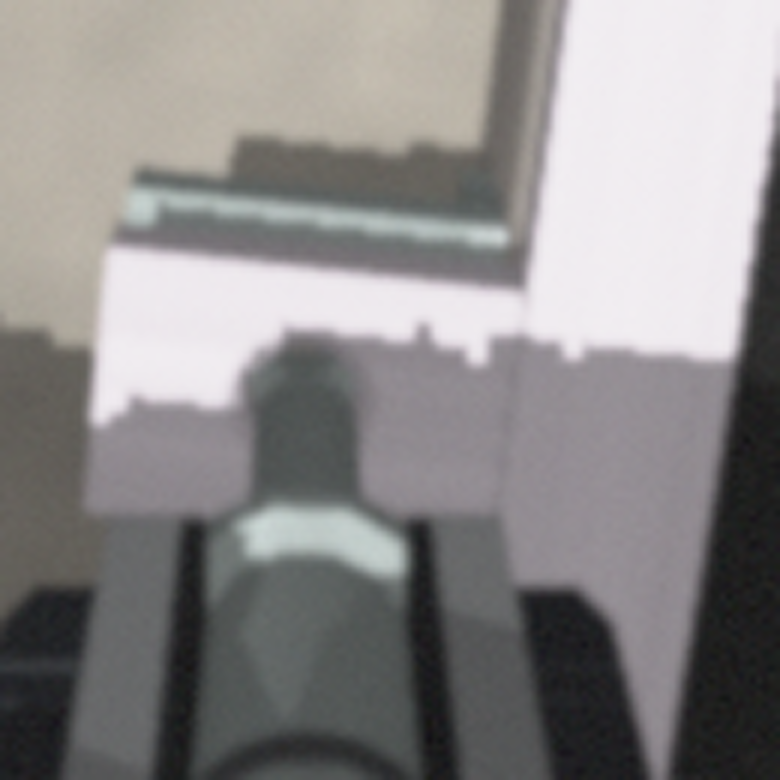

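View pics/s13.png

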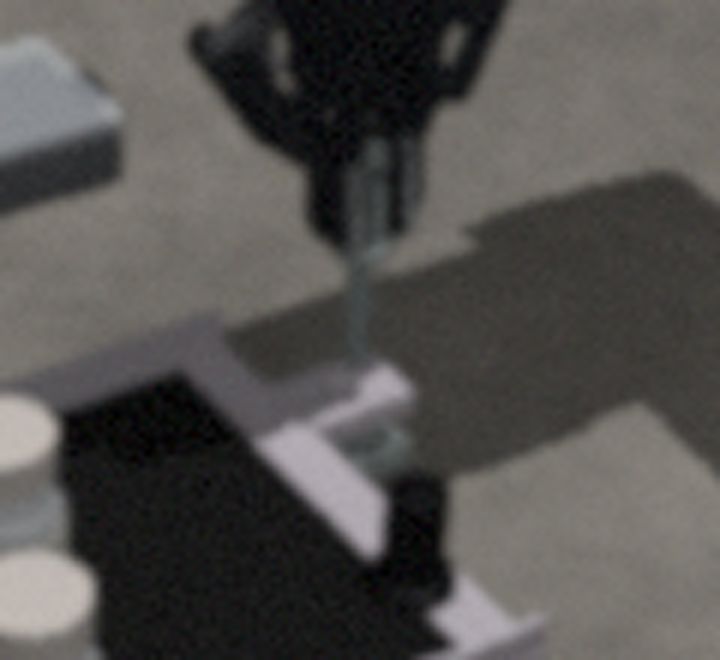

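```bash
python3 -m crank '[[-1,-0.01,-0.05,-0.005,0],[-1,0,-0.05,-0.005,0],[-1,0,0,0,0],[-1,0,0,0,0]]' 60
python3 - <<'E'
from h import *
import pickle
g_to(508.4,-13.4,188,6)
d=cam('wrist'); save(d,'w14c.png',(230,180,360,310),6); pickle.dump(d,open('w14.pkl','wb'))
C=cloud(d)
for v in range(244,280,4): print(v,C[v,279:283].mean(0).round(1))
E
```

```text
clock: 16.2
eef_pos: [507.3, -10.3, 140.6]
ee_rot: [100.4, 85.7, 107.2]
force: [-0.7, 0.7, -0.9]
grip_width: 14.3
t 16.2 grasp [508.4 -13.7 188. ] w 14.3 F [-0.7  0.7 -0.9] shift [0.  0.3 0.1] units [0.    0.006 0.001] x [-0.022  0.072 -0.997] z [ 0.993  0.119 -0.014]
jaw 6.8 turn units 0.14
244 [505.7 -10.3 117.3]
248 [505.8 -10.3 123.8]
252 [505.9 -10.5 129. ]
256 [506.  -10.2 135.3]
260 [506.1 -10.2 140.8]
264 [505.7  -4.3 159.5]
268 [505.9  -5.8 160.5]
272 [506.1  -7.7 160.4]
276 [506.1  -7.3 165.5]
```

View pics/w14c.png

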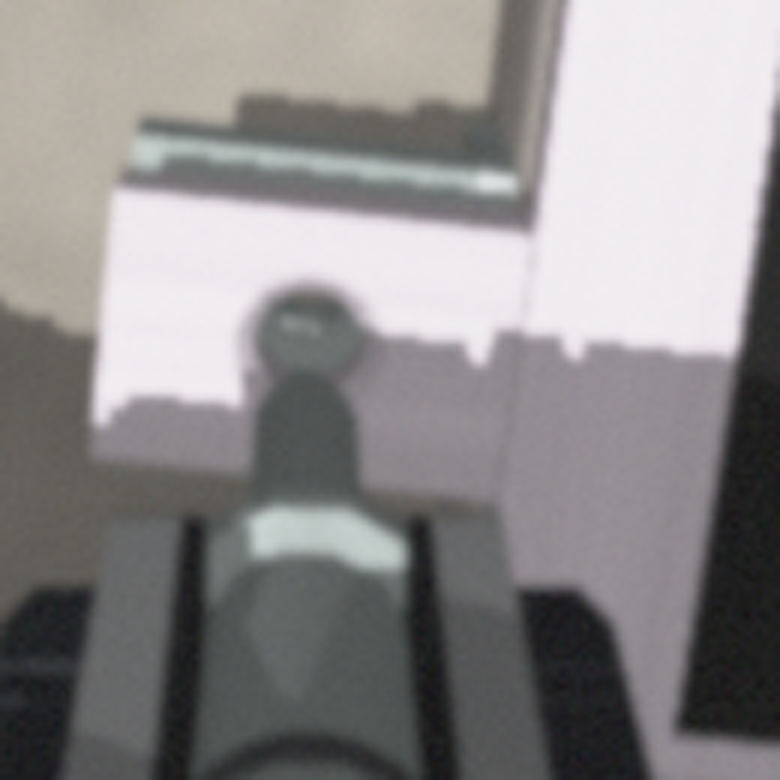

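Run:
```python
from h import *
import pickle
d=pickle.load(open('w14.pkl','rb'))
for q in [(281.3,234.6),(281.3,233.6)]: print(world(d,*q,90))
C=cloud(d); P=C[244:262,255:310].reshape(-1,3); P=P[(P[:,2]>112)&(P[:,2]<145)]
# fit circle of shank in slices
from scipy.optimize import least_squares
for a,b in [(117,126),(126,135),(135,143)]:
    Q=P[(P[:,2]>a)&(P[:,2]<b)]
    r=least_squares(lambda c:np.hypot(Q[:,0]-c[0],Q[:,1]-c[1])-5,[506,-15],loss='soft_l1'); print(a,len(Q),r.x.round(2))
```

```text
[506.26604166 -13.89783551  90.        ]
[506.18633905 -13.23748725  90.        ]
117 99 [506.32 -15.3 ]
126 110 [506.42 -15.19]
135 74 [506.56 -15.13]
```

```bash
python3 -m crank '[[-1,0.15,0.006,0.002,0],[-1,0.15,-0.01,0.002,0],[-1,0.1,-0.007,0.001,0],[-1,0.1,-0.007,0.001,0],[-1,0,0,0,0]]' 60
python3 - <<'E'
from h import *
import pickle
g_to(508.4,-12.9,121,6)
d=cam('wrist'); save(d,'w15c.png',(230,180,360,310),5); pickle.dump(d,open('w15.pkl','wb'))
d=cam('scene'); save(d,'s15.png',(280,150,350,230),7)
E
```

```text
clock: 16.75
eef_pos: [507.1, -9.7, 113.0]
ee_rot: [100.7, 85.7, 107.5]
force: [0.9, -1.0, -1.4]
grip_width: 14.5
t 16.75 grasp [508.1 -13.1 160.3] w 14.5 F [ 0.9 -1.  -1.4] shift [39.2 -2.8  0.8] units [ 0.785 -0.055  0.017] x [-0.022  0.071 -0.997] z [ 0.993  0.118 -0.014]
jaw 6.8 turn units 0.13
```

View pics/w15c.png

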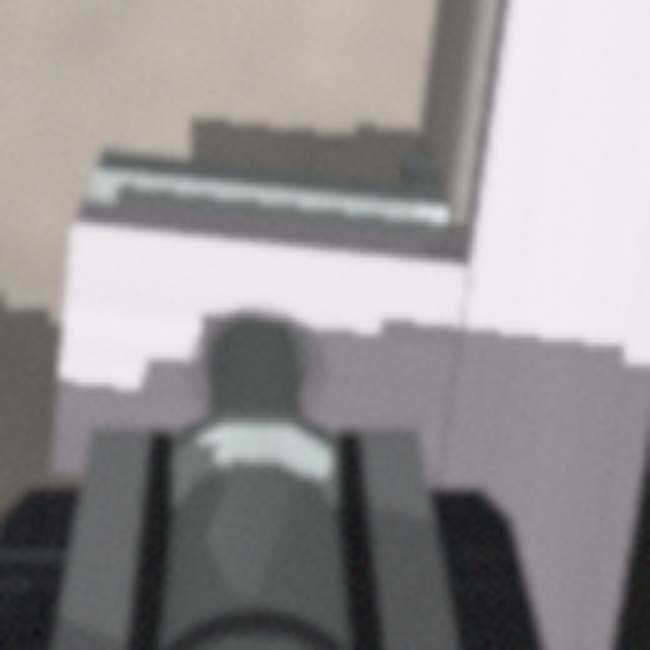

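View pics/s15.png

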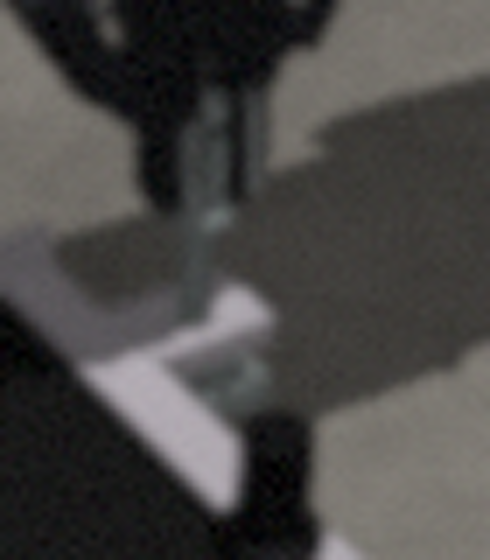

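```bash
python3 -m crank '[[-1,0.12,-0.008,0.003,0],[-1,0.12,-0.008,0.003,0],[-1,0.1,-0.007,0.003,0],[-1,0,0,0,0]]' 60
python3 - <<'E'
from h import *
g_to(508.4,-12.9,121,6)
E
```

```text
clock: 17.25
eef_pos: [507.3, -9.7, 95.5]
ee_rot: [100.4, 85.7, 107.1]
force: [0.3, -1.2, -1.3]
grip_width: 14.5
t 17.25 grasp [508.4 -13.1 142.8] w 14.5 F [ 0.3 -1.2 -1.3] shift [21.8 -1.4  0.4] units [ 0.436 -0.028  0.007] x [-0.022  0.071 -0.997] z [ 0.993  0.118 -0.013]
jaw 6.8 turn units 0.13
```

```bash
python3 -m crank '[[-1,0.12,-0.008,0.002,0],[-1,0.12,-0.008,0.002,0],[-1,0.1,-0.007,0.002,0],[-1,0.05,0,0,0],[-1,0,0,0,0]]' 60
python3 - <<'E'
from h import *
g_to(508.4,-12.9,121,6)
d=cam('wrist'); save(d,'w16c.png',(220,170,370,320),5)
E
```

```text
clock: 17.75
eef_pos: [507.5, -10.0, 74.8]
ee_rot: [100.1, 85.8, 106.8]
force: [-2.7, -2.6, 8.3]
grip_width: 14.5
t 17.75 grasp [508.5 -13.3 122.1] w 14.5 F [-2.7 -2.6  8.3] shift [ 1.2  0.4 -0. ] units [ 0.023  0.007 -0.001] x [-0.021  0.07  -0.997] z [ 0.993  0.118 -0.013]
jaw 6.8 turn units 0.13
```

View pics/w16c.png

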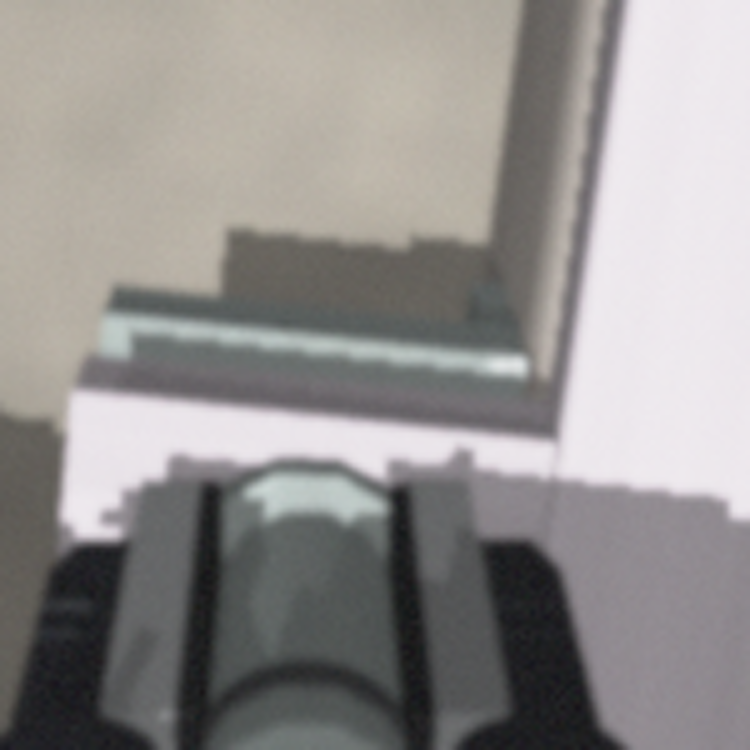

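```bash
python3 -m crank '[[-0.3,0,0,0,0],[-0.2,0,0,0,0],[-0.1,0,0,0,0],[-0.1,-0.2,0.014,-0.002,0],[-0.1,-0.4,0.028,-0.005,0],[-0.1,-0.5,0.035,-0.006,0],[-0.1,-0.5,0.035,-0.006,0],[-0.1,-0.4,0,0,0],[-0.1,0,0,0,0]]' 60
python3 - <<'E'
from h import *
import pickle
g_to(450,-15,220)
d=cam('wrist'); save(d,'w17.png'); pickle.dump(d,open('w17.pkl','wb'))
d=cam('scene'); save(d,'s17.png',(190,150,370,310),4); pickle.dump(d,open('s17.pkl','wb'))
E
```

```text
clock: 18.7
eef_pos: [508.0, -10.2, 181.2]
ee_rot: [99.0, 85.6, 105.8]
force: [0.7, -0.0, 0.2]
grip_width: 38.5
t 18.7 grasp [509.  -13.7 228.5] w 38.5 F [ 0.7 -0.   0.2] shift [  9.6   5.  -58.7] units [ 0.193  0.099 -1.173] x [-0.021  0.073 -0.997] z [ 0.993  0.119 -0.012]
```

View pics/w17.png

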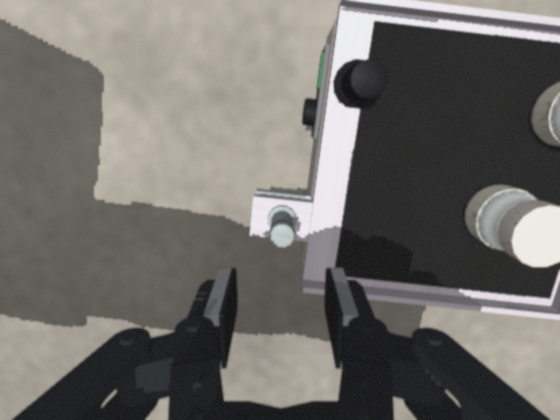

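View pics/s17.png

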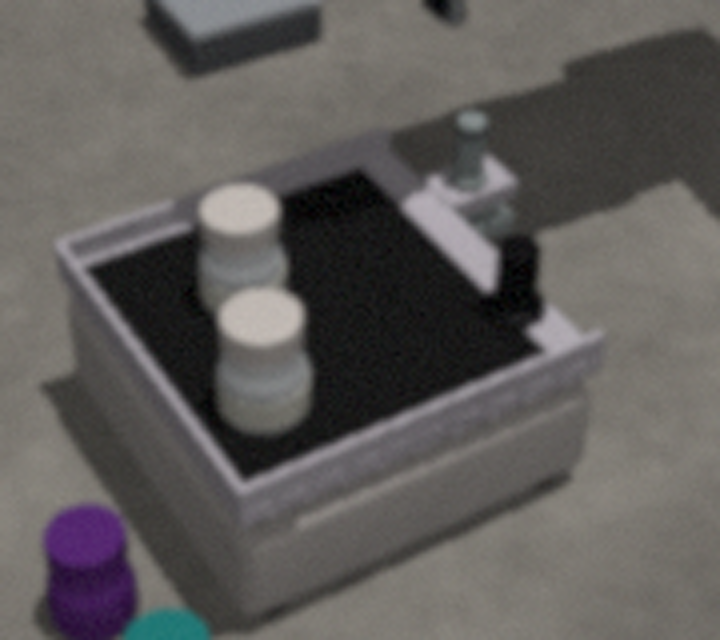

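```bash
python3 -m crank '[[-0.1,-0.1,0,-0.4,0],[-0.1,-0.1,0,-0.5,0],[-0.1,0,0,-0.5,0],[-0.1,0,0,-0.4,0],[-0.1,0,0,0,0],[-0.1,0,0,0,0]]'
python3 - <<'E'
from h import *
import pickle
d=pickle.load(open('w17.pkl','rb'));C=cloud(d)
for u,v in [(283,234),(282,228),(282,209),(262,215)]: print((u,v),C[v,u].round(1))
C=cloud(cam('wrist')).reshape(-1,3); m=(abs(C[:,0]-506)<16)&(abs(C[:,1]+15)<14)&(C[:,2]>128); print(m.sum(),C[m].mean(0).round(1),C[m,2].max() if m.any() else 0)
d=cam('top'); save(d,'t18.png',(100,110,320,270),3.6)
E
```

```text
clock: 19.4
eef_pos: [411.8, -21.0, 184.6]
ee_rot: [107.2, 85.3, 114.0]
force: [0.4, 0.3, -0.7]
grip_width: 38.5
(283, 234) [508.  -12.7 132. ]
(282, 228) [506.9  -9.  131.5]
(282, 209) [506.3  -6.3  94.4]
(262, 215) [492.2 -13.9  89.9]
492 [506.4 -13.7 131.2] 132.98456306990573
```

View pics/t18.png

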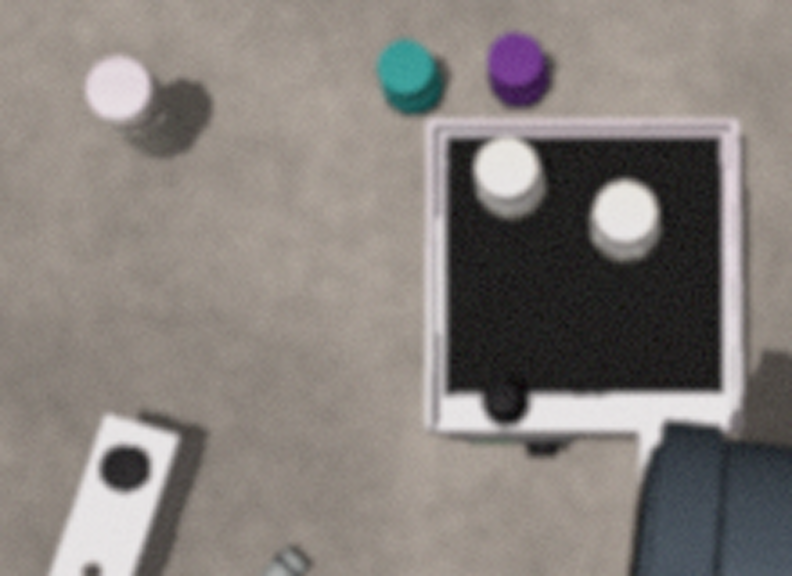

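Pin top is at 132 mm and its flange top at 94.4 mm, so it is seated and upright. The jars stand upright, the thumbscrew is in the rack and the gripper is clear.

```bash
python3 -c "
from plant import *
print(finish_job(), state()['clock'])"
```

```text
the job is handed in; nothing more can be done
the job is handed in; nothing more can be done
```

I locked the tray and handed the job in at about 19.5 s of the 53 s. I slid the tray about 26 mm by its knob, took the smaller pin from the rack, pushed it through both holes and let go.

**Last checks**
- **Pin:** its top measured 132 mm and its flange top 94.4 mm, which fits a flange resting on the lug at 90 mm. It looked upright, and the push down stopped at about 8 N. The tip below the bracket was not seen directly; I inferred its depth from the flange height.
- **Holes:** lug and bracket were in line to within about 1 mm in the top view before I inserted the pin. I could not repeat that view afterwards because the arm was in the way. The pin entered the bracket without noticeable force.
- **Jars and thumbscrew:** both jars stood upright on the tray, and the thumbscrew was still in the rack.
- **Robot:** the gripper was clear of everything at hand-in.

**What disagreed or went wrong**
- **Fingertip position:** the camera showed the fingertips about 29 mm behind the reported TCP, not 17 mm ahead as described. My first grasp at the knob closed on air, so I worked with a corrected offset.
- **Knob grasp:** the second try closed on the knob's wider foot. I raised the gripper and gripped again.
- **Tool tilt:** joint 6 hit its limit early and left the tool tilted by about 4 to 5 degrees. I turned the jaws so that the pin still hung upright.
- **Larger pin:** the bigger look-alike stood at the start but was lying on the bench by my next picture of it, at 2.15 s. I had not moved near it. It stayed on the bench.

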